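Brush out the cylinder of the bench sausage filler

ROBOT

A 7-joint arm with a two-finger parallel gripper is mounted at the origin on the work surface. World frame = base frame: x ahead of the robot, y to its left, z up, the work surface at z = 0. Lengths are in m, angles in rad, forces in N, time in s.
With the tool pointing down it reaches from about 0.425 to 0.875 m from the base axis. Payload 4.7 kg.
Tool frame: the origin (TCP) lies on the centre line of the jaws, within the pads' length; the fingertips stand ahead of it and the grasp point (between the pads) lies 8 mm behind it (ctrl.finger_overhang is the x of the fingertips in the tool frame, in m); x points along the fingers, z is the direction in which the jaws open and shut, and the axes are right-handed (so a half turn about x gives the same grasp; the last joint's range is limited). The gripper opens to 87 mm and grips with 3 to 60 N. Pads are 19 mm wide; open, the fingers measure 117 mm over their backs; the gripper's body (75 mm by 190 mm) begins 51 mm behind the grasp point.
Start: joints at [-1.193, 0.321, -0.07, 1.45, 0.023, 1.371, -0.057], TCP at [0.231, 0.607, 0.234] pointing down, gripper open.
Joint ranges: [-2.86, 2.86], [-0.3, 2.09], [-1.38, 1.24], [0.06, 2.45], [-1.56, 4.7], [0.09, 2.05], [-2.69, 2.69]. Speed limits (rad/s): [2.57, 2.57, 3.14, 3.14, 3.14, 3.14, 3.14].

INTERFACE

Orientations are given as a rotation vector (axis times angle).
In Python, from bench import readout, viewer, job, nets, ctrl gives the robot as it stands.
- The arm moves only by the shell command python3 -m creep 'ROWS' [FORCE]. ROWS is JSON, a list of rows, each an object with "linear": the shift along the tool's x, y, z in m, a list of three; "twist": the turn, a rotation vector about the tool's x, y, z in degrees, a list of three; "fingers": the gripper's target within -1 to 1 (shut at 1, half-way at 0, fully open at -1). A call has 1 to 8 rows; each row is the pose to reach, as a shift and turn from the pose commanded when the call began, along the tool's axes at that moment; what a row does not reach only later rows make up. A row lasts 1/12 s, in which the tool goes at most 41.7 mm and 7.16 degrees, less where a joint would pass 70% of its speed; a pose out of reach is approached as far as the arm can. A call with a gripper value outside its range is refused whole. The fingers move at their own pace and stop on an object; FORCE is the grip in N (left out, the last holds). Time passes only in rows, so rows that repeat a pose let the fingers close. It gives the time, the measured TCP pose, the force and the opening at its end, in the units of the state.
- readout.get_state(): the state, without advancing time (a new reading comes with each control period).
- viewer.get_image(name): name is "scene" or "top" or "wrist"; returns (picture, depth): 384x512x3 uint8, red, green, blue; 384x512 float32, m along the optical axis (not along the pixel's ray), 0 where there is no reading.
- viewer.camera_params(name): a dict with "K" (3x3 intrinsics, pixels), "cam_to_world" (4x4, takes a point from camera to world coordinates). Camera axes: x right, y down, z forward; pixel columns grow to the right and rows downward; lengths in m; the calibration is good to about 2 mm. A picture is of the moment at which its call begins: read the wrist's pose just before it. camera_params takes no time and is no camera call; for the wrist camera it gives the pose at the moment of the call.
- job.close_job(): hands the job in, once; it reports no verdict.
Trained networks look in the newest picture that a camera, given by its name, has taken for a name from the list of things; names that differ only in an ending like _2 or _b are one class to them, and where a whole thing is asked for, a point or a joint stands for the part that bears it (a point fixed in the world has none). Each returns a list of dicts, best first, with "conf" (0 to 1); they miss things now and then, are a little off and sometimes report something else, mostly with a low value. They report only what shows in the picture. A call takes as long as a camera call. They do not tell look-alikes from the thing itself.
- nets.boxes_of(camera, label): "centre" ([x, y, z] in m, in world coordinates, good to about 4 mm: the middle of the surface that is visible of it).
- nets.place_of(camera, label): "centre" ([x, y, z] in m, in world coordinates, good to about 4 mm: a listed point, or the origin of a listed thing).
The state is a dict: "time": time; "joint_positions": joint angles; "qd": joint speeds; "joint_torque": joint torques, N m; "position": TCP position; "tool_rot": TCP orientation; "ft_force": force on the tool from outside, world axes, zero at the start; "torque": the same for the moment, N m; "grip_width": opening from 0.0 (shut) to 1.0 (fully open).
Only numpy, scipy, OpenCV 4.12 (cv2) and the standard library are available. Lean on these libraries where they do the work, as an engineer would, in place of code of your own. Each camera call takes 0.05 s, during which the arm holds its last target.

TASK

Clean the filling cylinder of the bench sausage filler: slide its clear guard fully open, take the wide blue-handled brush from the caddy and, keeping hold of it, scrub with three strokes, each right down to the bottom of the cylinder, drawing the brush up after each until at least the upper half of the bristles stands out of the mouth. Then set the brush down (do not drop it) upright in the caddy bay it came from and slide the guard fully shut. Leave the yellow horn brush and the other loose things on the table where they are.

Things in the scene. Friction and masses are not known exactly. Their poses are not given: they have to be found in the camera images.
- guard (a joint): Sliding clear guard plate with a blue frame (186 x 128 mm, 11 mm thick, underside 148 mm above the table) on rails along the filler's own y. 0 = shut, covering the cylinder mouth; 0.140 m = fully open, at its stop towards the filler's -y. Sliding it takes about 2 N plus 6 N per m/s; it stays where it is left. It may start a little open.
- guard_grip (a point): Centre of the guard's handle: a blue bar 104 mm long along the filler's x, 16 mm wide along its y, 18 mm high, standing above the middle of the guard on two posts; its centre is 193 mm above the table, 40 mm above the guard plate. Its frame is the filler's: to be pinched from above across y.
- cylinder_floor (a point): Centre of the cylinder's bottom (the piston face), 25 mm above the table. The cylinder is a round vertical bore, 90 mm in diameter and 105 mm deep, open at the top, in the filler's housing. Axes are the filler's own: z up, the guard opens towards -y.
- cylinder_mouth (a point): Centre of the cylinder's mouth, level with the top of the housing, 130 mm above the table. The two guard rails stand 17 mm above that, 88 mm to each side (along x).
- brush_mid (a point): The cylinder brush, half-way up it, on its axis (112 mm above its tip); z points from bristles to handle. Loose, 225 mm long, 0.11 to 0.22 kg, standing bristles down in one of the caddy's two bays. Round blue handle, 22 mm in diameter, over the top 95 mm; 7 mm wire stem; white bristle head over the lowest 70 mm, 85 mm across: its outer 8 mm gives way, the inner 68 mm is stiff.
- brush_tip (a point): Centre of the flat underside of the brush's bristles (the lowest point of the brush when upright).
- horn_brush_mid (a point): The other brush, to be left alone: narrow (45 mm head), yellow handle 18 mm in diameter, 200 mm long; point half-way up it. It stands in the caddy's other bay; which bay is whose varies.
- caddy: White open-topped caddy fixed to the table, 214 (x) x 112 (y) x 85 mm high, walls and floor 5 mm, origin at the centre of its underside. A wall across the middle makes two bays, each 99.5 x 102 mm inside, centred 52 mm to either side along its x.
- horn_a: Loose steel stuffing horn standing on its 48 mm flange, 135 mm high; origin under its flange.
- horn_b: Loose steel stuffing horn standing on its 48 mm flange, 120 mm high; origin under its flange.
- spray: Loose spray bottle with a red head, 76 mm wide, 215 mm high; origin at the centre of its underside.
- filler: The bench filler, fixed to the table: a steel housing 200 (x) x 310 (y) x 130 mm high, origin at the centre of its underside; its cylinder is centred 75 mm from there towards +y. A horn (outlet tube) sticks out of its -x face below the cylinder's mouth, 62 mm above the table, to 200 mm from the origin.
- seasoning: Loose amber jar with a green lid, 66 mm wide, 91 mm high; origin at the centre of its underside.
Things that resemble listed ones, but are neither listed nor needed, are in the scene too. Leave any purple look-alike of the part that bears brush_mid alone.

How it is judged:
By the outcome, as a careful person would: the job done as asked, in the order asked, and still so for the second after the job is handed in, with the robot touching nothing.
It also fails if it takes over 72 s, if anything falls off the work surface, if the arm or the gripper's body presses on something with over 40 N, if the wrist force passes 120 N, or if a joint passes its speed limit or range.

## Working session

There is one attempt and no reset: what is moved stays moved. The work goes in short steps, Python scripts to look and compute and a shell command to move; the robot and the scene stay as the last step left them, time stands still between calls to the robot, and variables do not carry over. Pictures are saved under pics/ and viewed, and the job is handed in when it is done.

```bash
ls; mkdir -p pics
python3 - <<'E'
from bench import readout, viewer, job, nets, ctrl
import cv2,numpy as np
print(readout.get_state()); print(ctrl.finger_overhang)
for n in ["scene","top"]:
    p,d=viewer.get_image(n); cv2.imwrite(f"pics/{n}0.png",p[:,:,::-1])
    print(n,viewer.camera_params(n))
    for l in ["guard_grip","cylinder_mouth","cylinder_floor","brush_mid","brush_tip","horn_brush_mid","caddy","filler","guard"]:
        try:
            r=nets.place_of(n,l); print(l,[(np.round(x["centre"],3).tolist(),round(x["conf"],2),[k for k in x if k not in("centre","conf")]) for x in r])
        except Exception as e: print(l,e)
E
```

```text
pics
{'time': 0.0, 'joint_positions': array([-1.19294078,  0.32183147, -0.07008642,  1.45168707,  0.02260042,
        1.37078403, -0.05687062]), 'qd': array([ 0.00070304,  0.00129084, -0.00115163,  0.00045339, -0.00088024,
       -0.00269902,  0.00049361]), 'joint_torque': array([ 3.26587924e-04, -4.91282916e+01, -4.03997898e-01, -3.12536466e+01,
       -6.40934589e-02,  4.35192743e-02,  1.79311501e-04]), 'position': array([0.23111585, 0.6069517 , 0.23244994]), 'tool_rot': array([-0.93842793,  1.36115437,  0.93649426]), 'ft_force': array([-0.095933  , -0.05607846,  0.53088339]), 'torque': array([-0.00583715,  0.01630261, -0.01488578]), 'grip_width': 0.9987850917830038}
0.011
scene {'K': array([[358.34901285,   0.        , 251.11217076],
       [  0.        , 358.34901285, 194.77085467],
       [  0.        ,   0.        ,   1.        ]]), 'cam_to_world': array([[-0.45080325,  0.75443724, -0.47707534,  1.03691369],
       [ 0.89256612,  0.37493881, -0.25049273,  0.12734049],
       [-0.01010698, -0.53874422, -0.84240876,  0.96449995],
       [ 0.        ,  0.        ,  0.        ,  1.
[... 1143 characters left out ...]
0,  0.00000000e+00,
         1.00000000e+00]])}
guard_grip [([0.549, -0.079, 0.192], 0.81, [])]
cylinder_mouth [([0.548, -0.046, 0.132], 0.65, [])]
cylinder_floor [([0.546, -0.046, 0.026], 0.68, [])]
brush_mid [([0.362, 0.113, 0.112], 0.71, []), ([0.524, 0.286, 0.116], 0.58, [])]
brush_tip [([0.531, 0.289, 0.006], 0.9, []), ([0.369, 0.108, 0.004], 0.68, []), ([0.424, 0.297, 0.104], 0.65, []), ([0.724, 0.144, 0.001], 0.36, [])]
horn_brush_mid [([0.421, 0.295, 0.106], 0.48, [])]
caddy [([0.478, 0.292, -0.0], 0.9, [])]
filler [([0.541, -0.122, -0.0], 0.57, [])]
guard it knows: brush_mid, brush_tip, caddy, cylinder_floor, cylinder_mouth, filler, guard_grip, horn, horn_brush_mid, seasoning, spray
```

View pics/scene0.png

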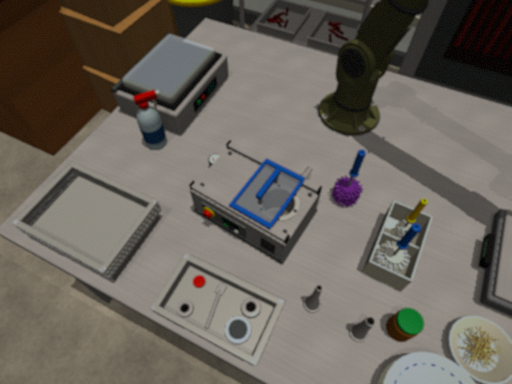

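View pics/top0.png

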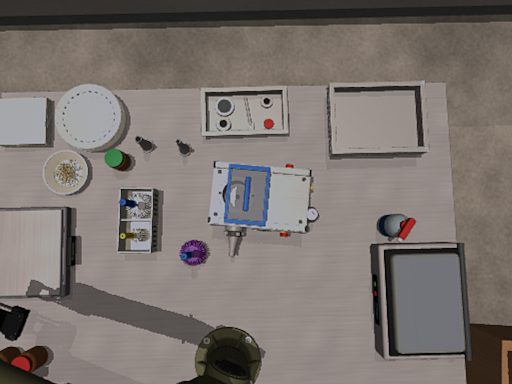

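The scene view shows the blue-handled, white-bristled brush in the caddy at about (408,237), with its counterpart in the top view at (127,203). The yellow horn brush is at (418,208). The purple look-alike stands free at (350,180). The guard handle is at (268,185) and partly open.

Possible confusions for the wanted brush:
- the caddy blue brush, scene (408,237)
- the purple look-alike, scene (350,180)
- the yellow brush, scene (418,208)

I choose the first. Next is a close crop and refined geometry.

```bash
cat > h.py <<'E'
from bench import readout, viewer, job, nets, ctrl
import cv2,numpy as np
from scipy.spatial.transform import Rotation as R
def cloud(n):
    p,d=viewer.get_image(n); c=viewer.camera_params(n); K=c["K"];T=c["cam_to_world"]
    v,u=np.mgrid[:384,:512]
    P=np.stack([(u-K[0,2])/K[0,0]*d,(v-K[1,2])/K[1,1]*d,d],-1)@T[:3,:3].T+T[:3,3]
    P[d==0]=np.nan
    return p,d,P
def st():
    s=readout.get_state(); print("t",round(s["time"],2),"p",np.round(s["position"],4),"w",round(s["grip_width"],3),"f",np.round(s["ft_force"],1)); print(np.round(R.from_rotvec(s["tool_rot"]).as_matrix(),3)); return s
E
python3 - <<'E'
from h import *
st()
ims=[]
for n in ["top","scene"]:
    p,d,P=cloud(n); hsv=cv2.cvtColor(p,cv2.COLOR_RGB2HSV)
    blue=(hsv[...,0]>100)&(hsv[...,0]<122)&(hsv[...,1]>130)&(hsv[...,2]>60)
    def sel(m,name):
        q=P[m]; q=q[~np.isnan(q).any(1)]
        if len(q)<3: print(n,name,len(q));return
        r=cv2.minAreaRect((q[:,:2]*1000).astype(np.float32))
        print(n,name,len(q),"med",np.round(np.median(q,0),4),"mean",q.mean(0).round(4),"rect",np.round(r[0],1),np.round(r[1],1),round(r[2],1),"z",q[:,2].min().round(3),q[:,2].max().round(3))
    X,Y,Z=P[...,0],P[...,1],P[...,2]
    nearf=(X>.35)&(X<.75)&(Y>-.35)&(Y<.1)
    sel(blue&nearf&(Z>.18),"handle")
    sel(blue&nearf&(Z>.14)&(Z<.17),"frame")
    sel(nearf&(Z>.12)&(Z<.136),"housetop")
    c=(X>.35)&(X<.6)&(Y>.2)&(Y<.4)
    sel(blue&c&(Z>.1),"brushhandle")
    sel(blue&c&(Z>.215),"brushtop")
    sel(c&(Z>.078)&(Z<.09),"caddyrim")
    b=[310,160,440,290] if n=="scene" else [100,150,330,260]
    im=p[b[1]:b[3],b[0]:b[2]]; s=3 if n=="top" else 4
    cv2.imwrite(f"pics/crop_{n}.png",cv2.resize(im,None,fx=s,fy=s,interpolation=cv2.INTER_CUBIC)[:,:,::-1])
E
```

```text
t 0.9 p [0.2313 0.6075 0.2336] w 1.0 f [-0.2  0.1 -0.7]
[[ 0.    -0.935  0.356]
 [ 0.     0.356  0.935]
 [-1.    -0.     0.   ]]
top handle 158 med [ 0.5414 -0.0792  0.2001] mean [ 0.5354 -0.0707  0.2009] rect [461.5 -12.8] [ 61.  301.8] 51.4 z 0.194 0.227
top frame 570 med [ 0.5451 -0.0822  0.1559] mean [ 0.5456 -0.0812  0.156 ] rect [545.6 -79.9] [127.7 183.6] 83.5 z 0.148 0.164
top housetop 2841 med [ 0.5329 -0.1869  0.1283] mean [ 0.5333 -0.1524  0.1283] rect [486.7 -93.4] [352.5 314.7] 83.0 z 0.12 0.136
top brushhandle 44 med [0.5254 0.2825 0.2277] mean [0.5254 0.2835 0.2133] rect [525.6 283.1] [19.6 21.5] 53.4 z 0.136 0.233
top brushtop 36 med [0.5256 0.2845 0.2282] mean [0.5257 0.2843 0.2277] rect [525.6 284.6] [17.1 19.6] 48.0 z 0.222 0.233
top caddyrim 292 med [0.4788 0.2814 0.0826] mean [0.4756 0.2871 0.0827] rect [475.  288.1] [114.1 212.7] 88.2 z 0.078 0.09
scene handle 209 med [ 0.5524 -0.0772  0.2014] mean [ 0.5516 -0.077   0.2009] rect [549.7 -77.7] [ 15.1 102.1] 83.0 z 0.19 0.205
scene frame 755 med [ 0.5635 -0.0685  0.1577] mean [ 0.5565 -0.0738  0.1575] rect [549.5 -77.9] [130.  184.7] 83.7 z 0.148 0.164
scene housetop 3286 med [ 0.5499 -0.1751  0.1299] mean [ 0.5512 -0.1329  0.1298] rect [496.6 -92.5] [353.2 303.3] 83.3 z 0.12 0.136
scene brushhandle 107 med [0.5354 0.2871 0.2269] mean [0.5338 0.2868 0.1978] rect [531.9 285.9] [22.  20.8] 41.5 z 0.135 0.234
scene brushtop 67 med [0.5323 0.2868 0.2292] mean [0.5316 0.2866 0.2285] rect [530.2 286.1] [19.8 17.9] 39.5 z 0.22 0.234
scene caddyrim 543 med [0.5017 0.2939 0.084 ] mean [0.4912 0.2945 0.0838] rect [479.1 291.8] [112.4 216.8] 88.0 z 0.078 0.09
```

View pics/crop_scene.png

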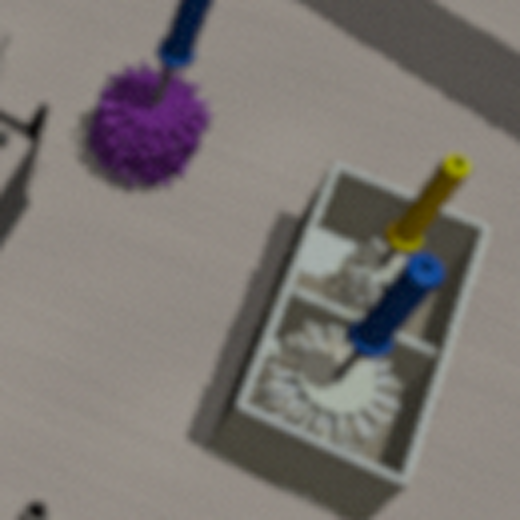

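View pics/crop_top.png

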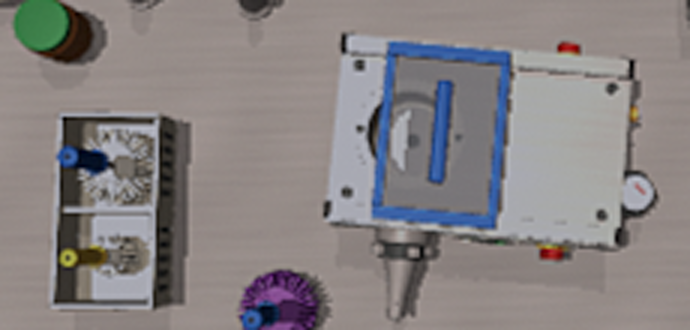

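The crops confirm it: blue handle with white bristles in the caddy bay at crop_scene (400,310), and purple bristles on the stray one. The filler's yaw is about -6.7°. First I'll move to above the guard handle.

```bash
python3 -m creep '[{"linear":[-0.07,-0.1,-0.1],"twist":[-7,0,0],"fingers":-1},{"linear":[-0.07,-0.21,-0.2],"twist":[-14.2,0,0],"fingers":-1},{"linear":[-0.07,-0.21,-0.2],"twist":[-14.2,0,0],"fingers":-1},{"linear":[-0.07,-0.21,-0.2],"twist":[-14.2,0,0],"fingers":-1},{"linear":[-0.07,-0.21,-0.2],"twist":[-14.2,0,0],"fingers":-1},{"linear":[-0.07,-0.21,-0.2],"twist":[-14.2,0,0],"fingers":-1},{"linear":[-0.07,-0.21,-0.2],"twist":[-14.2,0,0],"fingers":-1},{"linear":[-0.07,-0.21,-0.2],"twist":[-14.2,0,0],"fingers":-1}]' 30
cat >> h.py <<'E'
def to(g):
    s=st(); M=R.from_rotvec(s["tool_rot"]).as_matrix(); print("tool shift mm",np.round(M.T@(np.array(g)-s["position"])*1000,1),"yaw z",np.degrees(np.arctan2(M[1,2],M[0,2])).round(2))
E
python3 -c "
from h import *
to([.548,-.079,.30])"
```

```text
time: 1.67
position: [0.3613, 0.3391, 0.3059]
tool_rot: [-1.117, 1.263, 1.113]
ft_force: [0.8, -0.1, 0.6]
grip_width: 0.997
t 1.67 p [0.3613 0.3391 0.3059] w 0.997 f [ 0.8 -0.1  0.6]
[[ 0.004 -0.992  0.126]
 [-0.     0.126  0.992]
 [-1.    -0.004  0.001]]
tool shift mm [   6.7 -237.8 -391.2] yaw z 82.76
```

```bash
python3 -m creep '[{"linear":[0.006,-0.17,-0.28],"twist":[0,0,0],"fingers":-1},{"linear":[0.006,-0.17,-0.28],"twist":[0,0,0],"fingers":-1},{"linear":[0.006,-0.17,-0.28],"twist":[0,0,0],"fingers":-1},{"linear":[0.006,-0.17,-0.28],"twist":[0,0,0],"fingers":-1},{"linear":[0.006,-0.17,-0.28],"twist":[0,0,0],"fingers":-1},{"linear":[0.006,-0.17,-0.28],"twist":[0,0,0],"fingers":-1},{"linear":[0.006,-0.17,-0.28],"twist":[0,0,0],"fingers":-1},{"linear":[0.006,-0.17,-0.28],"twist":[0,0,0],"fingers":-1}]'
python3 -c "
from h import *
to([.548,-.079,.30])"
```

```text
time: 2.33
position: [0.4936, 0.0451, 0.298]
tool_rot: [-1.123, 1.261, 1.121]
ft_force: [0.2, 0.2, -0.2]
grip_width: 0.999
t 2.33 p [0.4936 0.0451 0.298 ] w 0.999 f [ 0.2  0.2 -0.2]
[[ 0.001 -0.993  0.117]
 [ 0.     0.117  0.993]
 [-1.    -0.001  0.   ]]
tool shift mm [  -2.   -68.6 -116.8] yaw z 83.26
```

```bash
python3 -m creep '[{"linear":[0,-0.069,-0.117],"twist":[0,0,0],"fingers":-1},{"linear":[0,-0.069,-0.117],"twist":[0,0,0],"fingers":-1},{"linear":[0,-0.069,-0.117],"twist":[0,0,0],"fingers":-1},{"linear":[0,-0.069,-0.117],"twist":[0,0,0],"fingers":-1},{"linear":[0,-0.069,-0.117],"twist":[0,0,0],"fingers":-1}]'
python3 - <<'E'
from h import *
to([.548,-.079,.30])
p,d,P=cloud("wrist"); cv2.imwrite("pics/w1.png",p[:,:,::-1])
for l in ["guard_grip","cylinder_mouth","filler"]: print(l,[(np.round(x["centre"],4),round(x["conf"],2)) for x in nets.place_of("wrist",l)])
hsv=cv2.cvtColor(p,cv2.COLOR_RGB2HSV); Z=P[...,2]
m=(hsv[...,0]>100)&(hsv[...,0]<122)&(hsv[...,1]>130)&(Z>.185)&(Z<.21)
q=P[m]; print(len(q),cv2.minAreaRect((q[:,:2]*1000).astype(np.float32)),q[:,2].max())
E
```

```text
time: 2.75
position: [0.5483, -0.0809, 0.2976]
tool_rot: [-1.12, 1.267, 1.116]
ft_force: [0.8, 0.8, -0.5]
grip_width: 1.004
t 2.75 p [ 0.5483 -0.0809  0.2976] w 1.004 f [ 0.8  0.8 -0.5]
[[ 0.    -0.992  0.123]
 [-0.002  0.123  0.992]
 [-1.    -0.001 -0.002]]
tool shift mm [-2.4  0.5  1.8] yaw z 82.92
guard_grip []
cylinder_mouth [(array([ 0.5532, -0.0461,  0.1271]), 0.78), (array([7.204e-01, 1.431e-01, 7.000e-04]), 0.48)]
filler [(array([ 0.5454, -0.1184, -0.0018]), 0.75)]
1430 ((544.739501953125, -75.10714721679688), (14.31849193572998, 101.0167236328125), 83.63279724121094) 0.20401181202858312
```

View pics/w1.png

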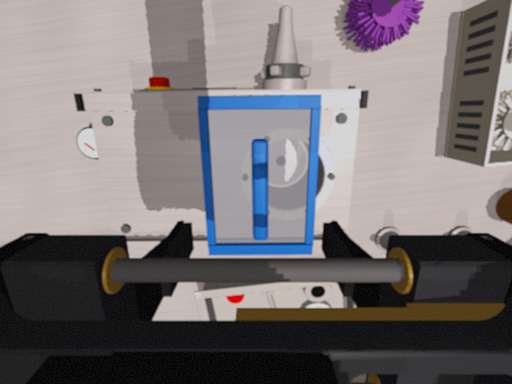

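The wrist view shows the handle bar at (260,190), between the jaws and aligned with them. I'll descend and pinch.

```bash
python3 -m creep '[{"linear":[0.035,0,0.003],"twist":[0,0,0],"fingers":-1},{"linear":[0.07,0,0.003],"twist":[0,0,0],"fingers":-1},{"linear":[0.1,0,0.003],"twist":[0,0,0],"fingers":-1},{"linear":[0.11,0,0.003],"twist":[0,0,0],"fingers":-1},{"linear":[0.11,0,0.003],"twist":[0,0,0],"fingers":0.5},{"linear":[0.11,0,0.003],"twist":[0,0,0],"fingers":1},{"linear":[0.11,0,0.003],"twist":[0,0,0],"fingers":1},{"linear":[0.11,0,0.003],"twist":[0,0,0],"fingers":1}]' 30
python3 -m creep '[{"linear":[0,0,0],"twist":[0,0,0],"fingers":1},{"linear":[0,0,0],"twist":[0,0,0],"fingers":1},{"linear":[0,0,0],"twist":[0,0,0],"fingers":1},{"linear":[0,0,0],"twist":[0,0,0],"fingers":1}]'
```

```text
time: 3.62
position: [0.5497, -0.0731, 0.1898]
tool_rot: [-1.125, 1.258, 1.121]
ft_force: [0.6, -0.4, 1.1]
grip_width: 0.782
time: 3.95
position: [0.5484, -0.0732, 0.1879]
tool_rot: [-1.123, 1.261, 1.123]
ft_force: [0.4, 0.2, -0.7]
grip_width: 0.478
```

```bash
python3 -m creep '[{"linear":[0,0,0],"twist":[0,0,0],"fingers":1},{"linear":[0,0,0],"twist":[0,0,0],"fingers":1},{"linear":[0,0,0],"twist":[0,0,0],"fingers":1},{"linear":[0,0,0],"twist":[0,0,0],"fingers":1},{"linear":[0,0,0],"twist":[0,0,0],"fingers":1},{"linear":[0,0,0],"twist":[0,0,0],"fingers":1},{"linear":[0,0,0],"twist":[0,0,0],"fingers":1}]'
python3 -c "
from h import *
st()"
```

```text
time: 4.53
position: [0.5482, -0.0735, 0.1875]
tool_rot: [-1.123, 1.262, 1.123]
ft_force: [-0.5, -1.5, 0.4]
grip_width: 0.178
t 4.53 p [ 0.5482 -0.0735  0.1875] w 0.178 f [-0.5 -1.5  0.4]
[[-0.    -0.993  0.116]
 [-0.     0.116  0.993]
 [-1.    -0.    -0.   ]]
```

The opening is 15.5 mm, so the bar is gripped. Now I'll slide it open.

```bash
python3 -m creep '[{"linear":[0,0,-0.012],"twist":[0,0,0],"fingers":1},{"linear":[0,0,-0.027],"twist":[0,0,0],"fingers":1},{"linear":[0,0,-0.042],"twist":[0,0,0],"fingers":1},{"linear":[0,0,-0.057],"twist":[0,0,0],"fingers":1},{"linear":[0,0,-0.072],"twist":[0,0,0],"fingers":1},{"linear":[0,0,-0.087],"twist":[0,0,0],"fingers":1},{"linear":[0,0,-0.097],"twist":[0,0,0],"fingers":1},{"linear":[0,0,-0.1],"twist":[0,0,0],"fingers":1}]'
python3 -m creep '[{"linear":[0,0,-0.003],"twist":[0,0,0],"fingers":1},{"linear":[0,0,-0.006],"twist":[0,0,0],"fingers":1},{"linear":[0,0,-0.006],"twist":[0,0,0],"fingers":1}]'
```

```text
time: 5.2
position: [0.5366, -0.1742, 0.1876]
tool_rot: [-1.122, 1.262, 1.121]
ft_force: [1.1, 1.9, 0.9]
grip_width: 0.18
time: 5.45
position: [0.5361, -0.1784, 0.1876]
tool_rot: [-1.124, 1.261, 1.123]
ft_force: [0.8, 0.4, 0.1]
grip_width: 0.182
```

```bash
python3 -m creep '[{"linear":[0,0,-0.003],"twist":[0,0,0],"fingers":1},{"linear":[0,0,-0.006],"twist":[0,0,0],"fingers":1},{"linear":[0,0,-0.006],"twist":[0,0,0],"fingers":1}]'
```

```text
time: 5.7
position: [0.5355, -0.1835, 0.1876]
tool_rot: [-1.123, 1.26, 1.124]
ft_force: [1.0, 4.0, -0.3]
grip_width: 0.178
```

```bash
python3 -m creep '[{"linear":[0,0,-0.002],"twist":[0,0,0],"fingers":1},{"linear":[0,0,-0.004],"twist":[0,0,0],"fingers":1},{"linear":[0,0,-0.004],"twist":[0,0,0],"fingers":1}]'
```

```text
time: 5.95
position: [0.5355, -0.1835, 0.1875]
tool_rot: [-1.121, 1.256, 1.13]
ft_force: [1.2, 10.8, 2.2]
grip_width: 0.181
```

It is at its stop: force rose to 10.8 N with no further motion. I'll relax, release and lift.

```bash
python3 -m creep '[{"linear":[0,0,0.003],"twist":[0,0,0],"fingers":1},{"linear":[0,0,0.003],"twist":[0,0,0],"fingers":0.3},{"linear":[0,0,0.003],"twist":[0,0,0],"fingers":0.3},{"linear":[0,0,0.003],"twist":[0,0,0],"fingers":0.2},{"linear":[0,0,0.003],"twist":[0,0,0],"fingers":0.2},{"linear":[0,0,0.003],"twist":[0,0,0],"fingers":0.2},{"linear":[0,0,0.003],"twist":[0,0,0],"fingers":0.2}]'
python3 -c "
from h import *
to([.528,.286,.30])"
```

```text
time: 6.53
position: [0.5349, -0.1861, 0.1876]
tool_rot: [-1.123, 1.263, 1.123]
ft_force: [0.3, 0.3, 0.1]
grip_width: 0.396
t 6.53 p [ 0.5349 -0.1861  0.1876] w 0.396 f [0.3 0.3 0.1]
[[-0.    -0.993  0.117]
 [-0.     0.117  0.993]
 [-1.     0.    -0.   ]]
tool shift mm [-112.6   61.9  468. ] yaw z 83.31
```

```bash
python3 -m creep '[{"linear":[-0.04,0,0],"twist":[0,0,0],"fingers":0},{"linear":[-0.08,0,0],"twist":[0,0,0],"fingers":0},{"linear":[-0.112,0.02,0.03],"twist":[0,0,0],"fingers":-1},{"linear":[-0.112,0.03,0.07],"twist":[0,0,0],"fingers":-1},{"linear":[-0.112,0.03,0.11],"twist":[0,0,0],"fingers":-1},{"linear":[-0.112,0.03,0.15],"twist":[0,0,0],"fingers":-1},{"linear":[-0.112,0.03,0.19],"twist":[0,0,0],"fingers":-1},{"linear":[-0.112,0.03,0.23],"twist":[0,0,0],"fingers":-1}]'
python3 - <<'E'
from h import *
to([.528,.286,.30])
for n in ["scene","top"]:
    p,d,P=cloud(n); cv2.imwrite(f"pics/{n}2.png",p[:,:,::-1])
    for l in ["guard_grip","cylinder_mouth","cylinder_floor","filler","brush_mid"]: print(l,[(np.round(x["centre"],4),round(x["conf"],2)) for x in nets.place_of(n,l)][:3])
E
```

```text
time: 7.2
position: [0.5318, 0.0484, 0.3]
tool_rot: [-1.123, 1.261, 1.123]
ft_force: [1.1, 0.5, -0.8]
grip_width: 0.871
t 7.2 p [0.5318 0.0484 0.3   ] w 0.871 f [ 1.1  0.5 -0.8]
[[ 0.001 -0.993  0.116]
 [ 0.001  0.116  0.993]
 [-1.    -0.001  0.001]]
tool shift mm [2.000e-01 3.130e+01 2.356e+02] yaw z 83.35
guard_grip [(array([ 0.537 , -0.185 ,  0.1945]), 0.58)]
cylinder_mouth [(array([ 0.5495, -0.0456,  0.1314]), 0.81)]
cylinder_floor [(array([ 0.5507, -0.0429,  0.0254]), 0.68)]
filler [(array([ 0.5407, -0.1156, -0.0034]), 0.76)]
brush_mid [(array([0.3621, 0.1081, 0.1114]), 0.86), (array([0.5231, 0.2855, 0.1189]), 0.84)]
guard_grip [(array([ 0.534 , -0.1824,  0.1908]), 0.9)]
cylinder_mouth [(array([ 0.5514, -0.0444,  0.1337]), 0.57)]
cylinder_floor [(array([ 0.5466, -0.0483,  0.026 ]), 0.98), (array([ 0.5486, -0.0447,  0.1321]), 0.56)]
filler [(array([ 5.412e-01, -1.214e-01, -2.000e-04]), 0.78)]
brush_mid [(array([0.5264, 0.289 , 0.1164]), 0.88)]
```

View pics/scene2.png

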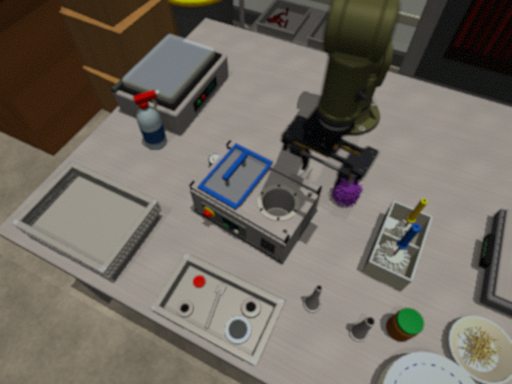

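View pics/top2.png

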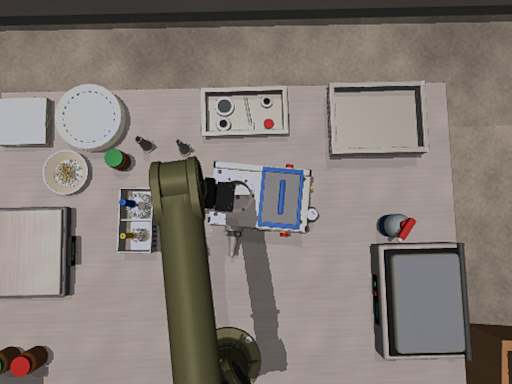

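The guard is fully open: the scene view shows the mouth clear at (278,203) and the purple decoy untouched. Next I'll go above the brush.

```bash
python3 -m creep '[{"linear":[0,0.031,0.04],"twist":[0,0,0],"fingers":-1},{"linear":[0,0.031,0.08],"twist":[0,0,0],"fingers":-1},{"linear":[0,0.031,0.12],"twist":[0,0,0],"fingers":-1},{"linear":[0,0.031,0.16],"twist":[0,0,0],"fingers":-1},{"linear":[0,0.031,0.2],"twist":[0,0,0],"fingers":-1},{"linear":[0,0.031,0.225],"twist":[0,0,0],"fingers":-1},{"linear":[0,0.031,0.235],"twist":[0,0,0],"fingers":-1},{"linear":[0,0.031,0.235],"twist":[0,0,0],"fingers":-1}]'
python3 - <<'E'
from h import *
to([.528,.286,.185])
p,d,P=cloud("wrist"); cv2.imwrite("pics/w3.png",p[:,:,::-1])
hsv=cv2.cvtColor(p,cv2.COLOR_RGB2HSV); X,Y,Z=P[...,0],P[...,1],P[...,2]
b=(hsv[...,0]>100)&(hsv[...,0]<125)&(hsv[...,1]>130)
for lo,hi in [(.13,.17),(.17,.2),(.2,.22),(.224,.24)]:
    q=P[b&(Z>lo)&(Z<hi)&(abs(X-.53)<.06)&(abs(Y-.286)<.06)]
    if len(q)>3: print(lo,len(q),q.mean(0).round(4),cv2.minAreaRect((q[:,:2]*1000).astype(np.float32)))
print([(np.round(x["centre"],4),round(x["conf"],2)) for x in nets.place_of("wrist","brush_mid")])
E
```

```text
time: 8.47
position: [0.5276, 0.2865, 0.2986]
tool_rot: [-1.126, 1.261, 1.127]
ft_force: [-0.1, 0.2, -1.3]
grip_width: 1.0
t 8.47 p [0.5276 0.2865 0.2986] w 1.0 f [-0.1  0.2 -1.3]
[[-0.001 -0.994  0.111]
 [-0.     0.111  0.994]
 [-1.     0.001 -0.   ]]
tool shift mm [113.6  -0.6  -0.4] yaw z 83.61
0.13 178 [0.5196 0.2837 0.1491] ((522.08447265625, 282.8378601074219), (14.929550170898438, 23.77351188659668), 4.564289569854736)
0.17 122 [0.519  0.2842 0.1852] ((519.9478759765625, 284.04962158203125), (18.455684661865234, 5.583508014678955), 88.46556091308594)
0.2 116 [0.519  0.284  0.2103] ((519.9528198242188, 283.474609375), (5.481435775756836, 18.753625869750977), 2.5661041736602783)
0.224 385 [0.5259 0.2836 0.2293] ((526.399169921875, 283.64678955078125), (18.887279510498047, 19.539907455444336), 45.518341064453125)
[(array([0.366 , 0.1031, 0.1149]), 0.81), (array([0.525 , 0.2862, 0.1235]), 0.76)]
```

View pics/w3.png

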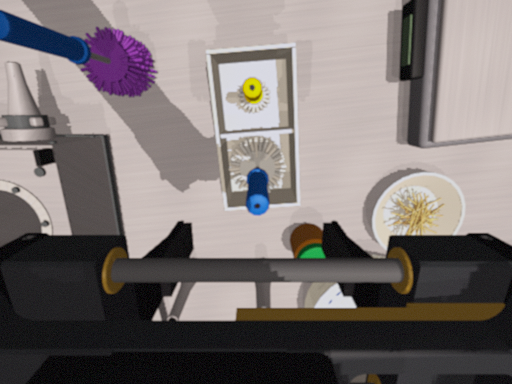

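The wrist view shows the blue handle end at (257,200) with white bristles in its bay, standing upright. The yellow brush is well clear at (252,90). I'll descend and grasp.

```bash
python3 -m creep '[{"linear":[0.035,0.001,-0.001],"twist":[0,0,0],"fingers":-1},{"linear":[0.07,0.001,-0.001],"twist":[0,0,0],"fingers":-1},{"linear":[0.1,0.001,-0.001],"twist":[0,0,0],"fingers":-1},{"linear":[0.113,0.001,-0.001],"twist":[0,0,0],"fingers":-1},{"linear":[0.113,0.001,-0.001],"twist":[0,0,0],"fingers":1},{"linear":[0.113,0.001,-0.001],"twist":[0,0,0],"fingers":1},{"linear":[0.113,0.001,-0.001],"twist":[0,0,0],"fingers":1},{"linear":[0.113,0.001,-0.001],"twist":[0,0,0],"fingers":1}]' 45
python3 -m creep '[{"linear":[0,0,0],"twist":[0,0,0],"fingers":1},{"linear":[0,0,0],"twist":[0,0,0],"fingers":1},{"linear":[0,0,0],"twist":[0,0,0],"fingers":1},{"linear":[0,0,0],"twist":[0,0,0],"fingers":1},{"linear":[0,0,0],"twist":[0,0,0],"fingers":1},{"linear":[0,0,0],"twist":[0,0,0],"fingers":1},{"linear":[0,0,0],"twist":[0,0,0],"fingers":1},{"linear":[0,0,0],"twist":[0,0,0],"fingers":1}]'
```

```text
time: 9.23
position: [0.5287, 0.283, 0.1892]
tool_rot: [-1.123, 1.258, 1.122]
ft_force: [-0.2, -0.5, 1.7]
grip_width: 0.778
time: 9.9
position: [0.527, 0.2825, 0.1862]
tool_rot: [-1.124, 1.263, 1.124]
ft_force: [-0.4, -0.4, -1.3]
grip_width: 0.242
```

```bash
python3 -m creep '[{"linear":[0,0,0],"twist":[0,0,0],"fingers":1},{"linear":[0,0,0],"twist":[0,0,0],"fingers":1},{"linear":[0,0,0],"twist":[0,0,0],"fingers":1}]'
```

```text
time: 10.15
position: [0.527, 0.2825, 0.1862]
tool_rot: [-1.123, 1.263, 1.123]
ft_force: [0.6, -0.4, -2.6]
grip_width: 0.243
```

```bash
python3 -m creep '[{"linear":[-0.02,0,0],"twist":[0,0,0],"fingers":1},{"linear":[-0.045,0,0],"twist":[0,0,0],"fingers":1},{"linear":[-0.07,0,0],"twist":[0,0,0],"fingers":1},{"linear":[-0.1,0,0],"twist":[0,0,0],"fingers":1},{"linear":[-0.13,0,0],"twist":[0,0,0],"fingers":1},{"linear":[-0.16,0,0],"twist":[0,0,0],"fingers":1},{"linear":[-0.185,0,0],"twist":[0,0,0],"fingers":1},{"linear":[-0.185,0,0],"twist":[0,0,0],"fingers":1}]'
python3 - <<'E'
from h import *
to([.5505,-.045,.37])
p,d,P=cloud("scene"); cv2.imwrite("pics/s4.png",p[:,:,::-1])
for l in ["brush_mid","brush_tip"]: print(l,[(np.round(x["centre"],4),round(x["conf"],2)) for x in nets.place_of("scene",l)])
E
```

```text
time: 10.82
position: [0.529, 0.2833, 0.3778]
tool_rot: [-1.123, 1.252, 1.12]
ft_force: [0.1, 0.1, -1.4]
grip_width: 0.243
t 10.82 p [0.529  0.2833 0.3778] w 0.243 f [ 0.1  0.1 -1.4]
[[ 0.008 -0.993  0.116]
 [ 0.005  0.116  0.993]
 [-1.    -0.008  0.006]]
tool shift mm [   6.3  -59.4 -323.6] yaw z 83.35
brush_mid [(array([0.5276, 0.2826, 0.3065]), 0.88), (array([0.3648, 0.1086, 0.1113]), 0.65)]
brush_tip [(array([ 0.5422, -0.1171, -0.0036]), 0.62), (array([ 0.3623,  0.1093, -0.001 ]), 0.55)]
```

View pics/s4.png

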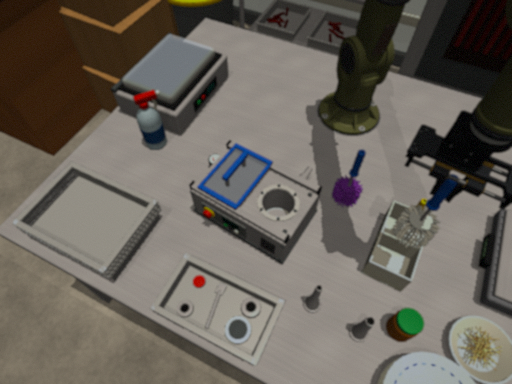

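The brush is held and hangs clear of the caddy (bristles at (415,225)); the yellow brush stays behind. I'll carry it to the mouth.

```bash
python3 -m creep '[{"linear":[0.004,-0.004,-0.02],"twist":[0,0,0],"fingers":1},{"linear":[0.004,-0.01,-0.05],"twist":[0,0,0],"fingers":1},{"linear":[0.004,-0.016,-0.085],"twist":[0,0,0],"fingers":1},{"linear":[0.004,-0.023,-0.12],"twist":[0,0,0],"fingers":1},{"linear":[0.004,-0.03,-0.155],"twist":[0,0,0],"fingers":1},{"linear":[0.004,-0.036,-0.19],"twist":[0,0,0],"fingers":1},{"linear":[0.004,-0.04,-0.215],"twist":[0,0,0],"fingers":1},{"linear":[0.004,-0.042,-0.23],"twist":[0,0,0],"fingers":1}]'
python3 -c "
from h import *
to([.5505,-.045,.37])"
```

```text
time: 11.63
position: [0.5415, 0.0444, 0.3656]
tool_rot: [-1.12, 1.268, 1.12]
ft_force: [0.4, -0.2, -1.8]
grip_width: 0.244
t 11.63 p [0.5415 0.0444 0.3656] w 0.244 f [ 0.4 -0.2 -1.8]
[[-0.003 -0.993  0.121]
 [-0.002  0.121  0.993]
 [-1.     0.003 -0.002]]
tool shift mm [ -4.2 -19.7 -87.7] yaw z 83.04
```

```bash
python3 -m creep '[{"linear":[0,-0.006,-0.025],"twist":[0,0,0],"fingers":1},{"linear":[0,-0.013,-0.055],"twist":[0,0,0],"fingers":1},{"linear":[0,-0.017,-0.075],"twist":[0,0,0],"fingers":1},{"linear":[0,-0.02,-0.088],"twist":[0,0,0],"fingers":1},{"linear":[0,-0.02,-0.088],"twist":[0,0,0],"fingers":1},{"linear":[0,-0.02,-0.088],"twist":[0,0,0],"fingers":1}]'
python3 - <<'E'
from h import *
to([.5505,-.045,.206])
for n in ["scene","top"]:
    p,d,P=cloud(n); cv2.imwrite(f"pics/{n}5.png",p[:,:,::-1])
    for l in ["brush_mid","brush_tip","cylinder_mouth"]: print(l,[(np.round(x["centre"],4),round(x["conf"],2)) for x in nets.place_of(n,l)])
    X,Y,Z=P[...,0],P[...,1],P[...,2]
    m=(Z>.19)&(Z<.275)&(np.hypot(X-.55,Y+.045)<.07); q=P[m]
    print(n,len(q),np.nanmin(q,0) if len(q) else 0,np.nanmax(q,0) if len(q) else 0)
E
```

```text
time: 12.13
position: [0.5514, -0.0405, 0.3659]
tool_rot: [-1.121, 1.264, 1.124]
ft_force: [0.0, 0.7, -2.5]
grip_width: 0.245
t 12.13 p [ 0.5514 -0.0405  0.3659] w 0.245 f [ 0.   0.7 -2.5]
[[-0.003 -0.993  0.117]
 [ 0.     0.117  0.993]
 [-1.     0.003  0.   ]]
tool shift mm [ 1.599e+02 -1.000e-01 -4.600e+00] yaw z 83.27
brush_mid [(array([0.3615, 0.1106, 0.1126]), 0.72), (array([ 0.5456, -0.0413,  0.2967]), 0.62), (array([7.37e-01, 2.71e-01, 2.00e-04]), 0.35)]
brush_tip [(array([ 0.5523, -0.038 ,  0.1808]), 0.91), (array([ 0.363 ,  0.1077, -0.0045]), 0.57)]
cylinder_mouth [(array([ 0.5473, -0.0439,  0.1318]), 0.72)]
scene 1000 [ 0.51148142 -0.08124461  0.19056528] [0.59423701 0.00221049 0.27387659]
brush_mid [(array([0.3642, 0.1123, 0.1114]), 0.61)]
brush_tip [(array([ 0.5512, -0.0443,  0.132 ]), 0.57), (array([0.3674, 0.1084, 0.0059]), 0.49)]
cylinder_mouth [(array([ 0.551 , -0.0454,  0.1315]), 0.75), (array([ 0.4392, -0.5599,  0.0015]), 0.53)]
top 3 [ 0.51773225 -0.06912509  0.202772  ] [ 0.51877055 -0.06656951  0.25279734]
```

View pics/scene5.png

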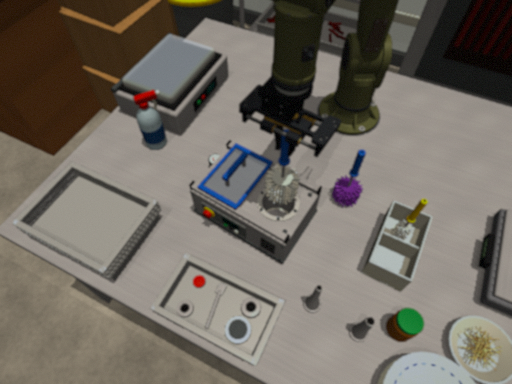

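The brush is over the mouth, bristles at (282,188). I'll correct by 4.5 mm and lower it, watching the force.

```bash
python3 -m creep '[{"linear":[0.02,0,-0.0045],"twist":[0,0,0],"fingers":1},{"linear":[0.04,0,-0.0045],"twist":[0,0,0],"fingers":1},{"linear":[0.055,0,-0.0045],"twist":[0,0,0],"fingers":1},{"linear":[0.07,0,-0.0045],"twist":[0,0,0],"fingers":1},{"linear":[0.085,0,-0.0045],"twist":[0,0,0],"fingers":1},{"linear":[0.1,0,-0.0045],"twist":[0,0,0],"fingers":1}]' 55
python3 -c "
from h import *
to([.5505,-.045,.206])"
```

```text
time: 13.03
position: [0.5515, -0.0445, 0.2669]
tool_rot: [-1.124, 1.261, 1.124]
ft_force: [0.1, -0.2, -2.9]
grip_width: 0.243
t 13.03 p [ 0.5515 -0.0445  0.2669] w 0.243 f [ 0.1 -0.2 -2.9]
[[ 0.    -0.993  0.115]
 [ 0.     0.115  0.993]
 [-1.    -0.     0.   ]]
tool shift mm [60.9  1.  -0.6] yaw z 83.39
```

```bash
python3 -m creep '[{"linear":[0.02,0,0],"twist":[0,0,0],"fingers":1},{"linear":[0.04,0,0],"twist":[0,0,0],"fingers":1},{"linear":[0.054,0,0],"twist":[0,0,0],"fingers":1},{"linear":[0.058,0,0],"twist":[0,0,0],"fingers":1},{"linear":[0.061,0,0],"twist":[0,0,0],"fingers":1},{"linear":[0.063,0,0],"twist":[0,0,0],"fingers":1}]'
```

```text
time: 13.53
position: [0.5517, -0.0447, 0.2061]
tool_rot: [-1.123, 1.261, 1.124]
ft_force: [-4.8, 0.8, 11.6]
grip_width: 0.245
```

It is on the bottom: force jumped +14 N at TCP z 0.206, as predicted. Drawing up for stroke 1.

```bash
python3 -m creep '[{"linear":[-0.025,0,0],"twist":[0,0,0],"fingers":1},{"linear":[-0.055,0,0],"twist":[0,0,0],"fingers":1},{"linear":[-0.08,0,0],"twist":[0,0,0],"fingers":1},{"linear":[-0.09,0,0],"twist":[0,0,0],"fingers":1},{"linear":[-0.09,0,0],"twist":[0,0,0],"fingers":1},{"linear":[-0.09,0,0],"twist":[0,0,0],"fingers":1}]'
python3 - <<'E'
from h import *
to([.5505,-.045,.206])
p,d,P=cloud("scene"); cv2.imwrite("pics/s6.png",cv2.resize(p[100:260,180:340],None,fx=3.5,fy=3.5)[:,:,::-1])
E
```

```text
time: 14.03
position: [0.5517, -0.0448, 0.2946]
tool_rot: [-1.124, 1.261, 1.123]
ft_force: [-0.2, 0.2, -2.5]
grip_width: 0.243
t 14.03 p [ 0.5517 -0.0448  0.2946] w 0.243 f [-0.2  0.2 -2.5]
[[ 0.001 -0.993  0.116]
 [ 0.     0.116  0.993]
 [-1.    -0.001  0.   ]]
tool shift mm [88.6  1.3 -0.3] yaw z 83.36
```

View pics/s6.png

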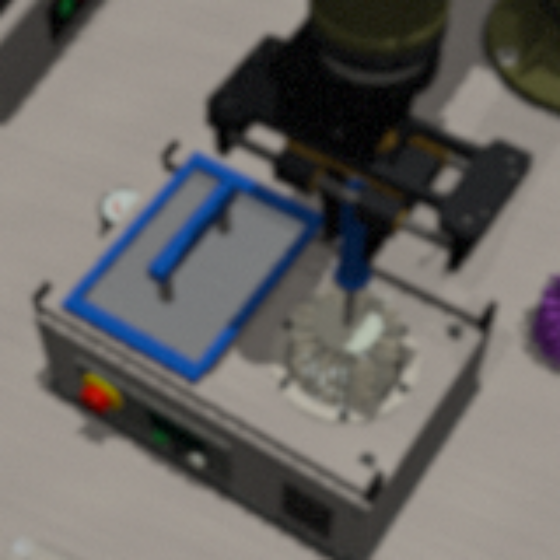

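The bristles stand well out of the mouth at crop (355,345). Stroke 2.

```bash
python3 -m creep '[{"linear":[0.025,0,0],"twist":[0,0,0],"fingers":1},{"linear":[0.05,0,0],"twist":[0,0,0],"fingers":1},{"linear":[0.075,0,0],"twist":[0,0,0],"fingers":1},{"linear":[0.085,0,0],"twist":[0,0,0],"fingers":1},{"linear":[0.0895,0,0],"twist":[0,0,0],"fingers":1},{"linear":[0.0905,0,0],"twist":[0,0,0],"fingers":1},{"linear":[0.0905,0,0],"twist":[0,0,0],"fingers":1}]'
python3 -m creep '[{"linear":[-0.025,0,0],"twist":[0,0,0],"fingers":1},{"linear":[-0.055,0,0],"twist":[0,0,0],"fingers":1},{"linear":[-0.08,0,0],"twist":[0,0,0],"fingers":1},{"linear":[-0.09,0,0],"twist":[0,0,0],"fingers":1},{"linear":[-0.09,0,0],"twist":[0,0,0],"fingers":1},{"linear":[-0.09,0,0],"twist":[0,0,0],"fingers":1}]'
```

```text
time: 14.67
position: [0.5498, -0.0446, 0.2058]
tool_rot: [-1.12, 1.264, 1.127]
ft_force: [-6.4, 1.9, 14.7]
grip_width: 0.243
time: 15.17
position: [0.5512, -0.0448, 0.2929]
tool_rot: [-1.123, 1.263, 1.124]
ft_force: [0.4, 0.6, -2.6]
grip_width: 0.242
```

Stroke 2 touched bottom (+17 N). Stroke 3.

```bash
python3 -m creep '[{"linear":[0.025,0,0],"twist":[0,0,0],"fingers":1},{"linear":[0.05,0,0],"twist":[0,0,0],"fingers":1},{"linear":[0.075,0,0],"twist":[0,0,0],"fingers":1},{"linear":[0.085,0,0],"twist":[0,0,0],"fingers":1},{"linear":[0.0885,0,0],"twist":[0,0,0],"fingers":1},{"linear":[0.09,0,0],"twist":[0,0,0],"fingers":1},{"linear":[0.09,0,0],"twist":[0,0,0],"fingers":1}]'
python3 -m creep '[{"linear":[-0.03,0,0],"twist":[0,0,0],"fingers":1},{"linear":[-0.06,0,0],"twist":[0,0,0],"fingers":1},{"linear":[-0.085,0,0],"twist":[0,0,0],"fingers":1},{"linear":[-0.11,0,0],"twist":[0,0,0],"fingers":1},{"linear":[-0.135,0,0],"twist":[0,0,0],"fingers":1},{"linear":[-0.155,0,0],"twist":[0,0,0],"fingers":1},{"linear":[-0.165,0,0],"twist":[0,0,0],"fingers":1},{"linear":[-0.165,0,0],"twist":[0,0,0],"fingers":1}]'
python3 - <<'E'
from h import *
to([.528,.2835,.37])
p,d,P=cloud("scene"); cv2.imwrite("pics/s7.png",p[:,:,::-1])
for l in ["brush_mid"]: print(l,[(np.round(x["centre"],4),round(x["conf"],2)) for x in nets.place_of("scene",l)])
E
```

```text
time: 15.75
position: [0.5495, -0.0449, 0.205]
tool_rot: [-1.12, 1.265, 1.127]
ft_force: [-6.9, 0.2, 13.2]
grip_width: 0.241
time: 16.42
position: [0.5522, -0.045, 0.3703]
tool_rot: [-1.124, 1.26, 1.122]
ft_force: [0.4, -0.3, -2.0]
grip_width: 0.246
t 16.42 p [ 0.5522 -0.045   0.3703] w 0.246 f [ 0.4 -0.3 -2. ]
[[ 0.002 -0.993  0.116]
 [ 0.     0.116  0.993]
 [-1.    -0.002  0.   ]]
tool shift mm [2.000e-01 6.200e+01 3.235e+02] yaw z 83.35
brush_mid [(array([ 0.5463, -0.0454,  0.304 ]), 0.89), (array([ 0.5477, -0.0451,  0.1292]), 0.73)]
```

View pics/s7.png

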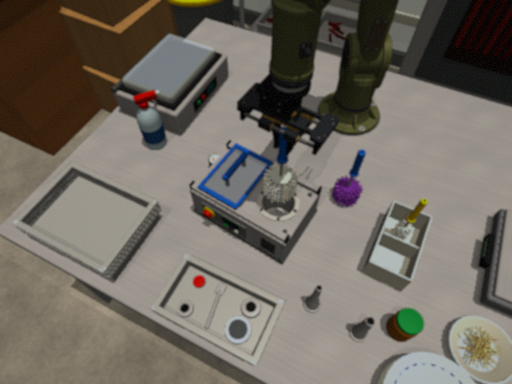

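All three strokes touched bottom and the brush is clear above the mouth (280,180). Back to the caddy.

```bash
python3 -m creep '[{"linear":[0,0.004,0.02],"twist":[0,0,0],"fingers":1},{"linear":[0,0.01,0.05],"twist":[0,0,0],"fingers":1},{"linear":[0,0.016,0.085],"twist":[0,0,0],"fingers":1},{"linear":[0,0.023,0.12],"twist":[0,0,0],"fingers":1},{"linear":[0,0.03,0.155],"twist":[0,0,0],"fingers":1},{"linear":[0,0.036,0.19],"twist":[0,0,0],"fingers":1},{"linear":[0,0.042,0.22],"twist":[0,0,0],"fingers":1},{"linear":[0,0.047,0.24],"twist":[0,0,0],"fingers":1}]'
python3 -c "
from h import *
to([.5285,.2855,.37])"
```

```text
time: 17.18
position: [0.5307, 0.2032, 0.366]
tool_rot: [-1.125, 1.264, 1.13]
ft_force: [0.1, 0.1, -2.2]
grip_width: 0.242
t 17.18 p [0.5307 0.2032 0.366 ] w 0.242 f [ 0.1  0.1 -2.2]
[[-0.004 -0.994  0.111]
 [-0.     0.111  0.994]
 [-1.     0.004 -0.001]]
tool shift mm [-4.  11.4 81.6] yaw z 83.61
```

```bash
python3 -m creep '[{"linear":[-0.002,0.004,0.025],"twist":[0,0,0],"fingers":1},{"linear":[-0.002,0.008,0.055],"twist":[0,0,0],"fingers":1},{"linear":[-0.002,0.011,0.075],"twist":[0,0,0],"fingers":1},{"linear":[-0.002,0.012,0.083],"twist":[0,0,0],"fingers":1},{"linear":[-0.002,0.012,0.083],"twist":[0,0,0],"fingers":1},{"linear":[-0.002,0.012,0.083],"twist":[0,0,0],"fingers":1}]'
python3 - <<'E'
from h import *
to([.5285,.2855,.1862])
p,d,P=cloud("wrist"); cv2.imwrite("pics/w8.png",p[:,:,::-1])
p,d,P=cloud("top"); cv2.imwrite("pics/t8.png",cv2.resize(p[160:280,80:220],None,fx=4,fy=4)[:,:,::-1])
E
```

```text
time: 17.68
position: [0.5303, 0.2814, 0.3696]
tool_rot: [-1.124, 1.265, 1.123]
ft_force: [0.5, 0.3, -2.6]
grip_width: 0.243
t 17.68 p [0.5303 0.2814 0.3696] w 0.243 f [ 0.5  0.3 -2.6]
[[-0.002 -0.993  0.116]
 [-0.003  0.116  0.993]
 [-1.     0.001 -0.003]]
tool shift mm [183.4   2.    4.4] yaw z 83.31
```

View pics/w8.png

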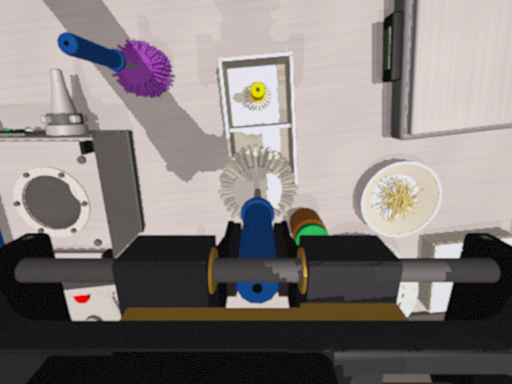

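The brush hangs over the empty bay with bristles at (258,183). Lowering.

```bash
python3 -m creep '[{"linear":[0.02,0.002,0.004],"twist":[0,0,0],"fingers":1},{"linear":[0.05,0.002,0.004],"twist":[0,0,0],"fingers":1},{"linear":[0.08,0.002,0.004],"twist":[0,0,0],"fingers":1},{"linear":[0.1,0.002,0.004],"twist":[0,0,0],"fingers":1},{"linear":[0.12,0.002,0.004],"twist":[0,0,0],"fingers":1},{"linear":[0.14,0.002,0.004],"twist":[0,0,0],"fingers":1},{"linear":[0.155,0.002,0.004],"twist":[0,0,0],"fingers":1},{"linear":[0.165,0.002,0.004],"twist":[0,0,0],"fingers":1}]'
python3 -c "
from h import *
to([.5285,.2855,.1862])"
```

```text
time: 18.45
position: [0.5286, 0.2845, 0.2045]
tool_rot: [-1.122, 1.265, 1.121]
ft_force: [0.9, -0.1, -1.2]
grip_width: 0.245
t 18.45 p [0.5286 0.2845 0.2045] w 0.245 f [ 0.9 -0.1 -1.2]
[[-0.001 -0.993  0.119]
 [-0.002  0.119  0.993]
 [-1.     0.001 -0.002]]
tool shift mm [18.3  0.2  1. ] yaw z 83.19
```

```bash
python3 -m creep '[{"linear":[0.008,0,0],"twist":[0,0,0],"fingers":1},{"linear":[0.014,0,0],"twist":[0,0,0],"fingers":1},{"linear":[0.017,0,0],"twist":[0,0,0],"fingers":1},{"linear":[0.017,0,0],"twist":[0,0,0],"fingers":1}]'
```

```text
time: 18.78
position: [0.5289, 0.2868, 0.189]
tool_rot: [-1.123, 1.262, 1.123]
ft_force: [-1.2, 0.1, -3.4]
grip_width: 0.239
```

```bash
python3 -m creep '[{"linear":[0.001,0,0],"twist":[0,0,0],"fingers":1},{"linear":[0.002,0,0],"twist":[0,0,0],"fingers":1},{"linear":[0.002,0,0],"twist":[0,0,0],"fingers":1}]'
```

```text
time: 19.03
position: [0.529, 0.2872, 0.1875]
tool_rot: [-1.123, 1.261, 1.123]
ft_force: [0.6, 0.8, -2.5]
grip_width: 0.242
```

```bash
python3 -m creep '[{"linear":[0.001,0,0],"twist":[0,0,0],"fingers":1},{"linear":[0.0015,0,0],"twist":[0,0,0],"fingers":1},{"linear":[0.0015,0,0],"twist":[0,0,0],"fingers":1}]'
```

```text
time: 19.28
position: [0.5287, 0.287, 0.1856]
tool_rot: [-1.123, 1.262, 1.123]
ft_force: [0.6, 0.9, -2.6]
grip_width: 0.241
```

```bash
python3 -m creep '[{"linear":[0.001,0,0],"twist":[0,0,0],"fingers":1},{"linear":[0.0015,0,0],"twist":[0,0,0],"fingers":1},{"linear":[0.0015,0,0],"twist":[0,0,0],"fingers":1}]'
```

```text
time: 19.53
position: [0.5291, 0.2871, 0.1849]
tool_rot: [-1.123, 1.261, 1.123]
ft_force: [0.0, 0.6, 2.9]
grip_width: 0.243
```

The caddy floor is touched (force rose 5.5 N). Gently releasing.

```bash
python3 -m creep '[{"linear":[0,0,0],"twist":[0,0,0],"fingers":1},{"linear":[0,0,0],"twist":[0,0,0],"fingers":0.45},{"linear":[0,0,0],"twist":[0,0,0],"fingers":0.4},{"linear":[0,0,0],"twist":[0,0,0],"fingers":0.3},{"linear":[0,0,0],"twist":[0,0,0],"fingers":0.2},{"linear":[0,0,0],"twist":[0,0,0],"fingers":0},{"linear":[0,0,0],"twist":[0,0,0],"fingers":-0.2},{"linear":[0,0,0],"twist":[0,0,0],"fingers":-0.4}]' 10
python3 -m creep '[{"linear":[-0.02,0,0],"twist":[0,0,0],"fingers":-0.6},{"linear":[-0.05,0,0],"twist":[0,0,0],"fingers":-0.6},{"linear":[-0.08,0,0],"twist":[0,0,0],"fingers":-0.6},{"linear":[-0.115,0,0],"twist":[0,0,0],"fingers":-0.6},{"linear":[-0.115,0,0],"twist":[0,0,0],"fingers":-0.6}]'
python3 - <<'E'
from h import *
to([.5355,-.1835,.29])
p,d,P=cloud("wrist"); cv2.imwrite("pics/w9.png",p[:,:,::-1])
p,d,P=cloud("scene"); cv2.imwrite("pics/s9.png",cv2.resize(p[130:300,300:480],None,fx=3,fy=3)[:,:,::-1])
print([(np.round(x["centre"],4),round(x["conf"],2)) for x in nets.place_of("scene","brush_mid")])
E
```

```text
time: 20.2
position: [0.5287, 0.287, 0.184]
tool_rot: [-1.123, 1.262, 1.123]
ft_force: [0.1, -0.1, -0.3]
grip_width: 0.539
time: 20.62
position: [0.5314, 0.2883, 0.3069]
tool_rot: [-1.123, 1.249, 1.12]
ft_force: [0.9, -0.1, 1.3]
grip_width: 0.794
t 20.62 p [0.5314 0.2883 0.3069] w 0.794 f [ 0.9 -0.1  1.3]
[[ 0.01  -0.993  0.116]
 [ 0.007  0.116  0.993]
 [-1.    -0.009  0.008]]
tool shift mm [  13.8  -58.5 -468.3] yaw z 83.35
[(array([0.3589, 0.1066, 0.1121]), 0.76), (array([0.5248, 0.2863, 0.1187]), 0.57), (array([0.427 , 0.2951, 0.1071]), 0.45)]
```

View pics/s9.png

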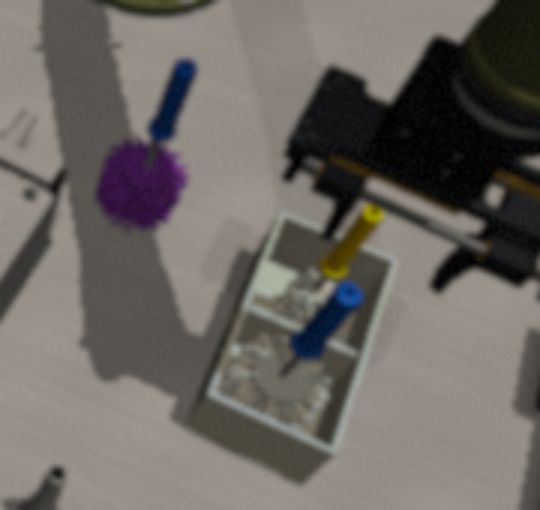

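The brush stands upright in its bay (crop (320,340)), and the yellow one is undisturbed. Back to the guard handle.

```bash
python3 -m creep '[{"linear":[0,-0.005,-0.04],"twist":[0,0,0],"fingers":-1},{"linear":[0,-0.01,-0.08],"twist":[0,0,0],"fingers":-1},{"linear":[0,-0.015,-0.12],"twist":[0,0,0],"fingers":-1},{"linear":[0,-0.02,-0.16],"twist":[0,0,0],"fingers":-1},{"linear":[0,-0.025,-0.2],"twist":[0,0,0],"fingers":-1},{"linear":[0,-0.03,-0.24],"twist":[0,0,0],"fingers":-1},{"linear":[0,-0.035,-0.28],"twist":[0,0,0],"fingers":-1},{"linear":[0,-0.04,-0.32],"twist":[0,0,0],"fingers":-1}]'
python3 -m creep '[{"linear":[0,-0.005,-0.04],"twist":[0,0,0],"fingers":-1},{"linear":[0,-0.01,-0.08],"twist":[0,0,0],"fingers":-1},{"linear":[0,-0.014,-0.11],"twist":[0,0,0],"fingers":-1},{"linear":[0,-0.016,-0.12],"twist":[0,0,0],"fingers":-1},{"linear":[0,-0.016,-0.12],"twist":[0,0,0],"fingers":-1}]'
python3 -c "
from h import *
to([.5355,-.1835,.1875])"
```

```text
time: 21.43
position: [0.5302, -0.0373, 0.2974]
tool_rot: [-1.122, 1.264, 1.125]
ft_force: [0.9, -0.4, 0.5]
grip_width: 0.995
time: 21.85
position: [0.5321, -0.1601, 0.2977]
tool_rot: [-1.118, 1.267, 1.12]
ft_force: [-0.9, 0.3, 0.3]
grip_width: 1.003
t 21.85 p [ 0.5321 -0.1601  0.2977] w 1.003 f [-0.9  0.3  0.3]
[[-0.002 -0.993  0.122]
 [-0.001  0.122  0.993]
 [-1.     0.002 -0.001]]
tool shift mm [110.2  -6.5 -22.6] yaw z 82.98
```

```bash
python3 -m creep '[{"linear":[0.01,-0.006,-0.023],"twist":[0,0,0],"fingers":-1},{"linear":[0.035,-0.006,-0.023],"twist":[0,0,0],"fingers":-1},{"linear":[0.07,-0.006,-0.023],"twist":[0,0,0],"fingers":-1},{"linear":[0.1,-0.006,-0.023],"twist":[0,0,0],"fingers":-1},{"linear":[0.11,-0.006,-0.023],"twist":[0,0,0],"fingers":-1},{"linear":[0.11,-0.006,-0.023],"twist":[0,0,0],"fingers":1},{"linear":[0.11,-0.006,-0.023],"twist":[0,0,0],"fingers":1},{"linear":[0.11,-0.006,-0.023],"twist":[0,0,0],"fingers":1}]' 30
python3 -m creep '[{"linear":[0,0,0],"twist":[0,0,0],"fingers":1},{"linear":[0,0,0],"twist":[0,0,0],"fingers":1},{"linear":[0,0,0],"twist":[0,0,0],"fingers":1},{"linear":[0,0,0],"twist":[0,0,0],"fingers":1},{"linear":[0,0,0],"twist":[0,0,0],"fingers":1},{"linear":[0,0,0],"twist":[0,0,0],"fingers":1},{"linear":[0,0,0],"twist":[0,0,0],"fingers":1},{"linear":[0,0,0],"twist":[0,0,0],"fingers":1}]'
```

```text
time: 22.52
position: [0.5381, -0.1796, 0.1909]
tool_rot: [-1.126, 1.259, 1.122]
ft_force: [-0.2, 0.3, 0.6]
grip_width: 0.852
time: 23.18
position: [0.5368, -0.1802, 0.1891]
tool_rot: [-1.123, 1.262, 1.123]
ft_force: [0.1, -1.1, 0.1]
grip_width: 0.25
```

```bash
python3 -m creep '[{"linear":[0,0,0],"twist":[0,0,0],"fingers":1},{"linear":[0,0,0],"twist":[0,0,0],"fingers":1},{"linear":[0,0,0],"twist":[0,0,0],"fingers":1},{"linear":[0,0,0],"twist":[0,0,0],"fingers":1}]'
python3 -c "
from h import *
to([.552,-.0445,.1875])"
```

```text
time: 23.52
position: [0.5367, -0.1805, 0.189]
tool_rot: [-1.123, 1.262, 1.123]
ft_force: [0.1, -0.9, -0.4]
grip_width: 0.183
t 23.52 p [ 0.5367 -0.1805  0.189 ] w 0.183 f [ 0.1 -0.9 -0.4]
[[ 0.    -0.993  0.116]
 [-0.001  0.116  0.993]
 [-1.    -0.    -0.001]]
tool shift mm [  1.5   0.6 136.9] yaw z 83.33
```

Handle gripped. Sliding it shut, about 137–140 mm to the stop.

```bash
python3 -m creep '[{"linear":[0,0,0.012],"twist":[0,0,0],"fingers":1},{"linear":[0,0,0.03],"twist":[0,0,0],"fingers":1},{"linear":[0,0,0.05],"twist":[0,0,0],"fingers":1},{"linear":[0,0,0.07],"twist":[0,0,0],"fingers":1},{"linear":[0,0,0.09],"twist":[0,0,0],"fingers":1},{"linear":[0,0,0.11],"twist":[0,0,0],"fingers":1},{"linear":[0,0,0.124],"twist":[0,0,0],"fingers":1},{"linear":[0,0,0.13],"twist":[0,0,0],"fingers":1}]'
python3 -m creep '[{"linear":[0,0,0.003],"twist":[0,0,0],"fingers":1},{"linear":[0,0,0.006],"twist":[0,0,0],"fingers":1},{"linear":[0,0,0.006],"twist":[0,0,0],"fingers":1}]'
```

```text
time: 24.18
position: [0.5518, -0.0485, 0.189]
tool_rot: [-1.125, 1.26, 1.126]
ft_force: [-1.4, -1.6, -0.1]
grip_width: 0.18
time: 24.43
position: [0.5522, -0.0451, 0.189]
tool_rot: [-1.123, 1.262, 1.124]
ft_force: [-1.2, -0.1, 0.4]
grip_width: 0.183
```

```bash
python3 -m creep '[{"linear":[0,0,0.002],"twist":[0,0,0],"fingers":1},{"linear":[0,0,0.004],"twist":[0,0,0],"fingers":1},{"linear":[0,0,0.004],"twist":[0,0,0],"fingers":1}]'
```

```text
time: 24.68
position: [0.5523, -0.0444, 0.189]
tool_rot: [-1.124, 1.266, 1.12]
ft_force: [-1.9, -7.1, 0.5]
grip_width: 0.181
```

```bash
python3 -m creep '[{"linear":[0,0,0.002],"twist":[0,0,0],"fingers":1},{"linear":[0,0,0.004],"twist":[0,0,0],"fingers":1},{"linear":[0,0,0.004],"twist":[0,0,0],"fingers":1}]'
```

```text
time: 24.93
position: [0.5523, -0.0443, 0.189]
tool_rot: [-1.125, 1.271, 1.116]
ft_force: [-3.3, -12.2, 1.3]
grip_width: 0.184
```

It is at the shut stop (12 N, no motion, about 139 mm from the open stop). Release and retreat.

```bash
python3 -m creep '[{"linear":[0,0,-0.004],"twist":[0,0,0],"fingers":1},{"linear":[0,0,-0.004],"twist":[0,0,0],"fingers":0.4},{"linear":[0,0,-0.004],"twist":[0,0,0],"fingers":0.3},{"linear":[0,0,-0.004],"twist":[0,0,0],"fingers":0.2},{"linear":[0,0,-0.004],"twist":[0,0,0],"fingers":0},{"linear":[0,0,-0.004],"twist":[0,0,0],"fingers":0},{"linear":[0,0,-0.004],"twist":[0,0,0],"fingers":0},{"linear":[0,0,-0.004],"twist":[0,0,0],"fingers":0}]'
python3 -m creep '[{"linear":[-0.03,0,0],"twist":[0,0,0],"fingers":0},{"linear":[-0.065,0,0],"twist":[0,0,0],"fingers":0},{"linear":[-0.1,0,0],"twist":[0,0,0],"fingers":0},{"linear":[-0.14,0,0],"twist":[0,0,0],"fingers":0},{"linear":[-0.16,0.04,0],"twist":[0,0,0],"fingers":0},{"linear":[-0.16,0.06,0.03],"twist":[0,0,0],"fingers":0},{"linear":[-0.16,0.06,0.06],"twist":[0,0,0],"fingers":0},{"linear":[-0.16,0.06,0.06],"twist":[0,0,0],"fingers":0}]'
python3 - <<'E'
from h import *
st()
for n in ["scene","top"]:
    p,d,P=cloud(n); cv2.imwrite(f"pics/{n}10.png",p[:,:,::-1])
    hsv=cv2.cvtColor(p,cv2.COLOR_RGB2HSV); X,Y,Z=P[...,0],P[...,1],P[...,2]
    blue=(hsv[...,0]>100)&(hsv[...,0]<122)&(hsv[...,1]>130)
    q=P[blue&(Z>.14)&(Z<.17)&(X>.4)&(X<.7)&(Y<.1)&(Y>-.3)]; print(len(q),cv2.minAreaRect((q[:,:2]*1000).astype(np.float32)))
    for l in ["guard_grip","brush_mid"]: print(n,l,[(np.round(x["centre"],4),round(x["conf"],2)) for x in nets.place_of(n,l)])
E
```

```text
time: 25.6
position: [0.5531, -0.0405, 0.1891]
tool_rot: [-1.124, 1.261, 1.124]
ft_force: [-0.4, -0.2, 0.4]
grip_width: 0.491
time: 26.27
position: [0.4999, 0.0329, 0.3497]
tool_rot: [-1.128, 1.253, 1.132]
ft_force: [0.1, 0.8, -0.6]
grip_width: 0.5
t 26.27 p [0.4999 0.0329 0.3497] w 0.5 f [ 0.1  0.8 -0.6]
[[ 0.002 -0.994  0.106]
 [ 0.005  0.106  0.994]
 [-1.    -0.001  0.005]]
719 ((553.5623168945312, -44.045433044433594), (128.89292907714844, 183.84823608398438), 83.35714721679688)
scene guard_grip [(array([ 0.549 , -0.0439,  0.197 ]), 0.97)]
scene brush_mid [(array([0.3628, 0.1095, 0.1141]), 0.9), (array([0.527, 0.287, 0.117]), 0.59)]
388 ((549.779052734375, -45.7896728515625), (127.193115234375, 183.39576721191406), 83.33853912353516)
top guard_grip [(array([ 0.5516, -0.0433,  0.1911]), 0.84)]
top brush_mid [(array([0.5273, 0.2892, 0.1184]), 0.91)]
```

View pics/scene10.png

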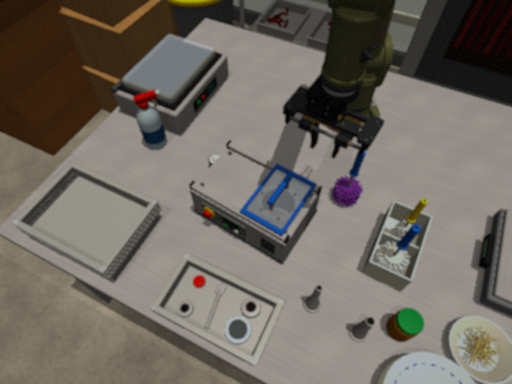

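View pics/top10.png

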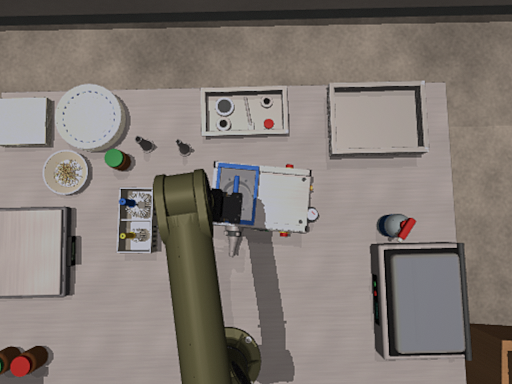

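Both views agree: the guard covers the mouth at scene (282,197), centred at (0.552,-0.045). The brush is upright in its bay at (408,237), the loose items have not moved, and the arm is clear at z 0.35.

```bash
python3 -c "
from bench import job
print(job.close_job())"
```

```text
the job is handed in; nothing more can be done
None
```

The job was carried out as asked and handed in after about 26.5 s; I have no verdict.

- **Opening:** I slid the guard open until the force rose at its stop.
- **Scrubbing:** I took the blue-handled brush from the caddy and made three strokes. Each touched the bottom, with a 14–17 N rise in force. After each I drew the brush up until its tip was about 18 mm or less below the mouth, so more than half of the bristles stood out, and after the last one clear of the mouth.
- **Brush returned:** I set it down on the floor of its own bay, felt the contact, and only then released it.
- **Closing:** I slid the guard shut to its stop, about 139 mm from the open stop.

**Last checks:** The guard is centred over the mouth within about 2 mm. The brush is upright in its bay. The yellow brush, the purple look-alike and the loose things look unmoved, and the arm is clear of everything.

**Disagreements:** Position measurements from different cameras differed by up to about 5 mm. The brush met the caddy floor about 1–2 mm lower in the gripper than expected, so it may have slipped slightly in the grip while scrubbing.

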